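# Snap the cap onto the oil bottle and keep it pressed home

## Robot

A 6-joint arm with a two-finger parallel gripper is mounted at the origin on a cart in front of the work surface, level with it; the furniture and walls round the work are solid. World frame = base frame: x ahead of the robot, y to its left, z up, the work surface at z = 0. Lengths are in mm, angles in rad, forces in N, time in s.
With the tool pointing down it reaches from about 250 to 775 mm from the base axis. Payload 4 kg.
Tool frame: the origin (TCP) lies at the very end of the fingers, on their centre line; the grasp point (between the pads) lies 19 mm behind it; z points along the fingers, y is the line along which they close (so a half turn about z gives the same grasp; the last joint's range is limited). The gripper opens to 94 mm and grips with 3 to 60 N. Pads are 16 mm wide; open, the fingers measure 119 mm over their backs; the gripper's body (75 mm by 177 mm) begins 78 mm behind the grasp point.
Start: joints at [-1.399, 0.087, 1.371, -0, 1.684, -0.103], TCP at [149.242, -529.384, 205.506] pointing down, gripper open.
Joint ranges: [-3.1, 3.1], [-0.76, 2.03], [0.27, 2.55], [-1.08, 4.22], [0.17, 2.65], [-2.57, 2.57]. Speed limits (rad/s): [2.79, 2.79, 3.14, 3.14, 3.14, 3.14].

## Interface

Orientations are given as a rotation vector (axis times angle).
In Python, from rig import robot gives the robot as it stands.
- The arm moves only by the shell command python3 -m crank 'ROWS'. ROWS is JSON, a list of rows, each a list of 7 numbers: the finger opening in mm, from 0 to 94, then the shift along the tool's x, y, z in mm, then the turn, a rotation vector about the tool's x, y, z in rad. In form: [[claw, x, y, z, rx, ry, rz], ...]. A call has 1 to 20 rows; each row shifts and turns the commanded pose from where the row before left it, along the tool's axes as they then stand; what a row does not reach is not made up. A row lasts 1/10 s, in which the tool goes at most 50 mm and 8.59 degrees, less where a joint would pass 70% of its speed; a pose out of reach is approached as far as the arm can. A call is refused whole if a number of a shift passes 50 or a number of a turn 0.15, either way. A call with a gripper value outside its range is refused whole. The fingers move at their own pace and stop on an object; the grip force is fixed at half the most. Time passes only in rows, so rows that do not move let the fingers close. It gives the time, the measured TCP pose, the force, the opening and the grip force at its end, in the units of the state.
- robot.get_state(): the state, without advancing time (a new reading comes with each control period).
- robot.camera(name): name is "side" or "top"; returns a dict with "frame" (400x640x3 uint8, red, green, blue), "range_z" (400x640 float32, mm along the optical axis (not along the pixel's ray), 0 where there is no reading), "mtx" (3x3 intrinsics, pixels), "R" (3x3) and "t" (3): a world point X has camera coordinates R X + t. Camera axes: x right, y down, z forward; pixel columns grow to the right and rows downward; lengths in mm; the calibration is good to about 2 mm. A picture is of the moment at which its call begins.
- robot.close_job(): hands the job in; it is judged then, once.
The state is a dict: "t": time; "q": joint angles; "joint_velocities": joint speeds; "tau": joint torques, N m; "tool_pos": TCP position; "eef_rot": TCP orientation; "ft_force": force on the tool from outside, world axes, zero at the start; "wrist_torque": the same for the moment, N m; "opening": opening from 0.0 (shut) to 1.0 (fully open); "finger_force": force on a finger pad.
Only numpy, scipy, OpenCV 4.12 (cv2) and the standard library are available. Lean on these libraries where they do the work, as an engineer would, in place of code of your own. Each camera call takes 0.05 s, during which the arm holds its last target. There are 200 camera calls.

## Task

Close the oil bottle: pick up the wider of the two wooden caps, set it mouth down over the steel collar of the bottle and press it straight down until it clicks past the sprung balls. Do not let up at the click: keep pushing so that the cap squeezes the rubber gasket under it (10 N is plenty), and finish like that, with the gripper still on the cap and still pressing it down. Leave the narrow cap, the spice tin and the star cutter beyond the bottle where they are.

Things in the scene. Friction and masses are not known exactly. Their poses are not given: they have to be found in the camera images.
- wide_cap: Wider of two plain turned wooden caps: cylinder 46 mm wide, 42 mm high, about 0.06 kg, loose, upright on the worktop, open mouth down. Origin: centre of its underside (mouth); z up out of its closed top. Blind bore 38 mm wide, 32 mm deep; 6 mm above the mouth a round bead narrows the bore to 32 mm. Grip it across the diameter, any yaw.
- narrow_cap: The other wooden cap, of the same wood but only 31 mm in diameter and 32 mm high, loose, upright. It belongs to another bottle and does not fit: leave it alone. Origin: centre of its underside.
- oil_bottle: Squat white stoneware oil bottle, 72 mm wide, fixed by a black suction foot; shoulder 70 mm above the worktop, from which the 30 mm wide steel collar rises. Origin: centre of its underside, z up. Cap underside heights above this origin: meets the balls at 84 to 85 mm; snapped on, just touching the gasket, at 75 mm; gasket fully squeezed at 71 mm.
- collar_top (a point): Centre of the top of the steel collar, on the bottle's axis, 100 mm above its underside. The nose tapers to 16 mm at the top. Four sprung balls stand out 3 mm from the collar, 14.5 mm below this point; pushing the cap past them takes about 8 to 15 N, then the resistance drops (the click).
- gasket (a joint): How far the black rubber gasket round the foot of the collar is squeezed down, m: 0 free, 0.004 at its hard stop. It springs back with about 3 N per mm.
- spice_tin: A small round cream spice tin with a grey lid, 46 mm in diameter and 48 mm high, loose: leave it alone. Origin: centre of its underside.
- cutter_star: A star-shaped tin cookie cutter, 53 x 56 x 22 mm, loose, just beyond the bottle (another like it lies far to the left): leave it alone. Origin: centre of its underside.
Things that resemble listed ones, but are neither listed nor needed, are in the scene too. What is shaped like the wide_cap but blue or turquoise is not meant.

How it is judged (in metres and radians):
On the way, in this order (a step that is already met when the one before it is completed fails the run):
1. the wide cap is lifted in the gripper, clear of the worktop and above the level where it snaps on (height (world z) of wide_cap above 0.088 m and contact force between the fingers and wide_cap above 0.5 N), for 0.1 s.
2. the wide cap is snapped on: upright, centred on the collar, its bead below the balls (horizontal distance between wide_cap and collar_top below 0.004 m and angle between wide_cap's own z axis and vertical below 0.1 rad and z of wide_cap in the frame of oil_bottle between 0.066 and 0.0775 m), for 0.1 s.
At the end, for the whole second after the job is handed in: The wide cap sits upright (within 0.1 rad) on the collar, within 4 mm of its axis and snapped past the balls (its underside less than 77.5 mm above the bottle's origin), the gripper's fingers still touch it with more than 1 N, and the push keeps the gasket squeezed by more than 1.5 mm (about 5 N) (all of step 2 and value of joint gasket above 0.0015 m and contact force between the fingers and wide_cap above 1 N); the arm keeps its last pose, push and grip.
It fails at once if the narrow cap is moved by more than 30 mm (distance of narrow_cap from where it was at the start of the episode above 0.03 m).
It fails at once if the spice tin is moved by more than 30 mm (distance of spice_tin from where it was at the start of the episode above 0.03 m).
It fails at once if the star cutter is moved by more than 30 mm (distance of cutter_star from where it was at the start of the episode above 0.03 m).
It also fails if it takes over 40 s, if anything falls off the work surface, if the arm or the gripper's body presses on something with over 40 N, if the wrist force passes 120 N, or if a joint passes its speed limit or range.

## Working session

There is one attempt and no reset: what is moved stays moved. The work goes in short steps, Python scripts to look and compute and a shell command to move; the robot and the scene stay as the last step left them, time stands still between calls to the robot, and variables do not carry over. Pictures are saved under pics/ and viewed, at most 10 in all, crops included, and the job is handed in when it is done.

```bash
mkdir -p pics; ls; cat > h.py <<'E'
import numpy as np, cv2
from rig import robot
def grab(n,f=None):
    c=robot.camera(n)
    if f: cv2.imwrite('pics/'+f,c['frame'][:,:,::-1])
    return c
def ray(c,u,v,z):
    "world point on plane z for pixel"
    R=np.array(c['R']);t=np.array(c['t']);o=-R.T@t
    d=R.T@np.linalg.inv(c['mtx'])@np.array([u,v,1.])
    return o+d*(z-o[2])/d[2]
def cloud(c):
    R=np.array(c['R']);t=np.array(c['t']);Z=c['range_z']
    v,u=np.mgrid[:Z.shape[0],:Z.shape[1]]
    p=np.stack([u*Z,v*Z,Z],-1)@np.linalg.inv(c['mtx']).T
    w=(p-t)@R; w[Z==0]=np.nan
    return w
E
python3 - <<'E'
from h import *
for n in('top','side'):
    c=grab(n,n+'0.png'); np.savez(n+'0.npz',**c); print(n,-np.array(c['R']).T@c['t'],c['mtx'])
s=robot.get_state(); print({k:s[k] for k in('t','tool_pos','eef_rot','ft_force','opening')})
E
```

```text
pics
top [418.2067994  121.18656083 935.97829703] [[387.85741681   0.         314.86420714]
 [  0.         387.85741681 198.71659052]
 [  0.           0.           1.        ]]
side [ 576.51779577 -539.06705544  610.32697224] [[416.29614127   0.         324.73602849]
 [  0.         416.29614127 203.92755428]
 [  0.           0.           1.        ]]
{'t': 0.1, 'tool_pos': array([ 149.15784912, -528.88685509,  204.4451785 ]), 'eef_rot': array([-3.11006124e+00, -4.30023574e-01,  1.27727123e-04]), 'ft_force': array([-0.3203279 , -0.19673073,  1.60834822]), 'opening': 1.0030495310880594}
```

View pics/top0.png

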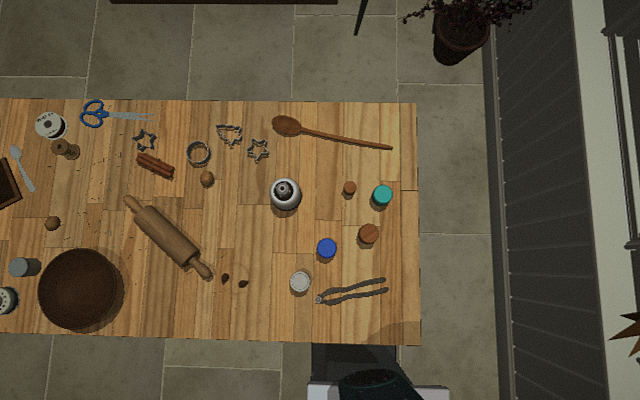

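View pics/side0.png

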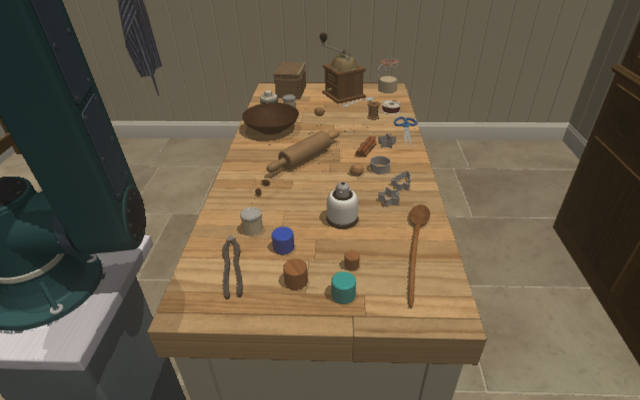

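In the top view, these could be taken for the wide cap: brown (368,234), small brown (349,188, the narrow cap), turquoise (382,195), blue (326,248), and the walnut-like balls (207,179) and (53,223). I choose the larger plain wooden one at (368,234), which is (295,274) in the side view. The bottle is at (285,193), the tin at (300,282) and the star at (258,150).

```bash
python3 - <<'E'
from h import *
T=dict(np.load('top0.npz'));S=dict(np.load('side0.npz'))
W={'top':cloud(T),'side':cloud(S)}
def circ(p,name):
    (x,y),r=cv2.minEnclosingCircle(p[:,:2].astype(np.float32)); print(name,np.round([x,y,r],1),'mean',p.mean(0).round(1),len(p))
# approximate centres from top
for nm,u,v,h,lo,hi,rad in [('wide',368,234,42,36,48,40),('narrow',349,188,32,26,38,30),('turq',382,195,42,36,48,40),('blue',326,248,42,36,48,40),('tin',300,282,48,40,54,40),('collar',284,187,100,88,110,25),('bottlebody',285,193,60,20,80,55)]:
    g=ray(T,u,v,h)
    for k,w in W.items():
        m=(np.hypot(w[...,0]-g[0],w[...,1]-g[1])<rad)&(w[...,2]>lo)&(w[...,2]<hi)
        if m.sum()>3: circ(w[m],nm+' '+k)
# colour mask centroids of wide cap's top by rays
hsv=cv2.cvtColor(T['frame'],cv2.COLOR_RGB2HSV)
im=T['frame'];cv2.imwrite('pics/crop.png',np.hstack([cv2.resize(im[160:280,260:410],(400,320),interpolation=2),cv2.resize(S['frame'][170:310,250:400],(400,320),interpolation=2)])[:,:,::-1])
E
```

```text
wide top [493.2  25.8  22.8] mean [492.8  26.   41. ] 305
wide side [491.7  22.8  23. ] mean [492.4  20.6  40.5] 340
narrow top [602.6  70.3  15.4] mean [602.3  70.5  31.1] 129
narrow side [601.9  66.9  15.7] mean [601.3  65.6  30.4] 144
turq top [585.4  -6.3  22.6] mean [584.9  -5.9  41. ] 291
turq side [585.1  -9.1  23.1] mean [584.4 -11.5  40.5] 378
blue top [457.5 122.8  22.8] mean [457.2 122.7  40.9] 307
blue side [456.6 120.1  23.1] mean [456.7 117.6  40.3] 263
tin top [380.8 181.2  23. ] mean [380.8 181.1  46.3] 338
tin side [377.9 178.6  25.4] mean [380.3 175.9  45.5] 253
collar top [582.4 223.2  16.6] mean [581.8 222.4  96.2] 139
collar side [582.7 219.1  14.8] mean [582.1 215.5  95.2] 103
bottlebody top [583.  223.   35.8] mean [576.6 219.   64.2] 630
bottlebody side [582.2 214.7  34.7] mean [582.  199.5  53.4] 834
```

View pics/crop.png

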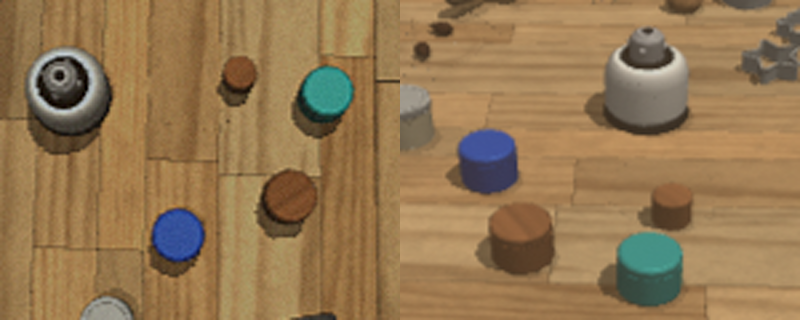

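The crop confirms it: the larger brown cap at (368,234) in the top view is plain wood and 46 mm wide. The narrow cap beside it measures 31 mm. The move to above the cap, at about (492.5, 24.3), is tool x +480, y −440.

```bash
python3 -m crank '[[94,24,-22,0,0,0,0],[94,24,-22,0,0,0,0],[94,24,-22,0,0,0,0],[94,24,-22,0,0,0,0],[94,24,-22,0,0,0,0],[94,24,-22,0,0,0,0],[94,24,-22,0,0,0,0],[94,24,-22,0,0,0,0],[94,24,-22,0,0,0,0],[94,24,-22,0,0,0,0],[94,24,-22,0,0,0,0],[94,24,-22,0,0,0,0],[94,24,-22,0,0,0,0],[94,24,-22,0,0,0,0],[94,24,-22,0,0,0,0],[94,24,-22,0,0,0,0],[94,24,-22,0,0,0,0],[94,24,-22,0,0,0,0],[94,24,-22,0,0,0,0],[94,24,-22,0,0,0,0]]'
cat > d.py <<'E'
import sys; from h import *
from scipy.spatial.transform import Rotation as Ro
s=robot.get_state(); R=Ro.from_rotvec(s['eef_rot']).as_matrix(); g=np.array([float(a) for a in sys.argv[1:4]])
print('pos',s['tool_pos'].round(1),'tool shift',(R.T@(g-s['tool_pos'])).round(1),'zaxis',R[:,2].round(4),'F',s['ft_force'].round(1),'t',s['t'],'open',round(s['opening'],3),'ff',s['finger_force'])
E
python3 d.py 492.5 24.3 12
```

```text
t: 2.1
tool_pos: [492.1, 25.7, 204.9]
eef_rot: [3.112, 0.431, -0.002]
ft_force: [0.3, -0.1, 0.5]
opening: 1.0
finger_force: 0.0
pos [492.1  25.7 204.9] tool shift [  0.2   1.5 192.9] zaxis [-1.e-03 -1.e-04 -1.e+00] F [ 0.3 -0.1  0.5] t 2.1 open 1.0 ff 0.0
```

```bash
python3 -m crank '[[94,0,1.5,20,0,0,0],[94,0,0,20,0,0,0],[94,0,0,20,0,0,0],[94,0,0,20,0,0,0],[94,0,0,20,0,0,0],[94,0,0,20,0,0,0],[94,0,0,20,0,0,0],[94,0,0,20,0,0,0],[94,0,0,18,0,0,0],[94,0,0,14,0,0,0],[94,0,0,0,0,0,0],[94,0,0,0,0,0,0]]'; python3 -m crank '[[30,0,0,0,0,0,0],[30,0,0,0,0,0,0],[30,0,0,0,0,0,0],[30,0,0,0,0,0,0],[30,0,0,0,0,0,0],[30,0,0,0,0,0,0],[30,0,0,0,0,0,0],[30,0,0,0,0,0,0],[30,0,0,0,0,0,0],[30,0,0,0,0,0,0]]'; python3 d.py 492.5 24.3 12
```

```text
t: 3.3
tool_pos: [492.3, 22.9, 13.5]
eef_rot: [3.112, 0.43, -0.0]
ft_force: [0.5, 1.2, 0.2]
opening: 1.004
finger_force: 0.0
t: 4.3
tool_pos: [492.2, 23.0, 13.5]
eef_rot: [-3.112, -0.43, 0.0]
ft_force: [-0.4, 1.1, 1.6]
opening: 0.487
finger_force: 30.0
pos [492.2  23.   13.5] tool shift [ 0.6 -1.2  1.5] zaxis [-1.e-04  1.e-04 -1.e+00] F [-0.4  1.1  1.6] t 4.3 open 0.487 ff 30.000188101257663
```

Gripped: the opening of 45.8 mm matches the 46 mm cap. Next, lift.

```bash
python3 -m crank '[[30,0,0,-8,0,0,0],[30,0,0,-16,0,0,0],[30,0,0,-20,0,0,0],[30,0,0,-20,0,0,0],[30,0,0,-20,0,0,0],[30,0,0,-20,0,0,0],[30,0,0,-20,0,0,0],[30,0,0,-16,0,0,0],[30,0,0,-8,0,0,0],[30,0,0,0,0,0,0],[30,0,0,0,0,0,0]]'; python3 d.py 582.6 221 160
```

```text
t: 5.4
tool_pos: [491.9, 22.9, 160.8]
eef_rot: [-3.112, -0.43, 0.002]
ft_force: [-0.2, 0.2, -1.0]
opening: 0.483
finger_force: 30.0
pos [491.9  22.9 160.8] tool shift [ 141.1 -166.1    0.7] zaxis [-1.1e-03 -1.0e-04 -1.0e+00] F [-0.2  0.2 -1. ] t 5.4 open 0.483 ff 29.99983262256137
```

```bash
python3 -m crank '[[30,6,-7,0,0,0,0],[30,12,-14,0,0,0,0],[30,15,-18,0,0,0,0],[30,15,-18,0,0,0,0],[30,15,-18,0,0,0,0],[30,15,-18,0,0,0,0],[30,15,-18,0,0,0,0],[30,15,-18,0,0,0,0],[30,15,-18,0,0,0,0],[30,12,-13,0,0,0,0],[30,6,-6,0,0,0,0],[30,0,0,0,0,0,0],[30,0,0,0,0,0,0],[30,0,0,0,0,0,0]]'; python3 d.py 582.6 221 160
python3 - <<'E'
from h import *
from scipy.optimize import least_squares
S=grab('side','side1.png'); np.savez('side1.npz',**S)
w=cloud(S); hsv=cv2.cvtColor(S['frame'],cv2.COLOR_RGB2HSV)
def fit(p,r):
    f=least_squares(lambda c:np.hypot(p[:,0]-c[0],p[:,1]-c[1])-r,[582,222],loss='soft_l1'); return f.x.round(2),np.median(abs(f.fun)).round(2),len(p)
near=(abs(w[...,0]-582)<60)&(abs(w[...,1]-215)<50)
for z0,z1 in((20,35),(30,45),(25,50)): print('body',z0,fit(w[near&(w[...,2]>z0)&(w[...,2]<z1)],36))
m=near&(w[...,2]>72)&(w[...,2]<84);m&=np.hypot(w[...,0]-582.5,w[...,1]-220)<22; print('collar',fit(w[m],15))
brown=(hsv[...,0]<18)&(hsv[...,1]>90)
m=near&brown&(w[...,2]>140); p=w[m]; print('brown z',np.percentile(p[:,2],[1,10,50,90,99]).round(1),len(p))
for z0,z1 in((150,160),(155,175),(150,185)):
    m2=m&(w[...,2]>z0)&(w[...,2]<z1); print('cap',fit(w[m2],23), 'x range',np.percentile(w[m2][:,0],[0,100]).round(1))
cv2.imwrite('pics/c1.png',cv2.resize(S['frame'][80:280,240:440],(600,600),interpolation=2)[:,:,::-1])
E
```

```text
t: 6.8
tool_pos: [582.7, 220.2, 161.3]
eef_rot: [3.112, 0.429, -0.001]
ft_force: [0.7, 0.1, -1.1]
opening: 0.486
finger_force: 30.0
pos [582.7 220.2 161.3] tool shift [ 0.2 -0.8  1.3] zaxis [-4.e-04 -5.e-04 -1.e+00] F [ 0.7  0.1 -1.1] t 6.8 open 0.486 ff 29.999918427383818
body 20 (array([581.84, 222.12]), np.float64(0.59), 157)
body 30 (array([581.92, 222.17]), np.float64(0.65), 164)
body 25 (array([581.86, 222.14]), np.float64(0.62), 267)
collar (array([581.66, 220.81]), np.float64(2.44), 112)
brown z [148.3 154.5 188.6 316.4 351.6] 534
cap (array([583.01, 219.48]), np.float64(0.58), 69) x range [562. 604.]
cap (array([583.01, 219.41]), np.float64(0.47), 93) x range [562.  605.9]
cap (array([583.03, 219.67]), np.float64(0.58), 186) x range [562.  605.9]
```

View pics/c1.png

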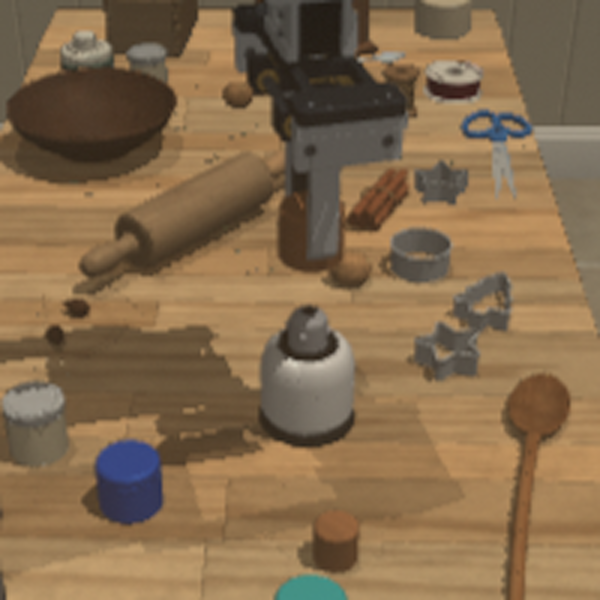

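The side crop shows the cap held level above the bottle, with the cap at (310,232) and the collar at (308,320). It needs to move about −1 mm in x and +2 mm in y. I'll correct that and descend to just above the balls.

```bash
python3 -m crank '[[30,-0.4,-2.2,4,0,0,0],[30,0,0,10,0,0,0],[30,0,0,12,0,0,0],[30,0,0,12,0,0,0],[30,0,0,6,0,0,0],[30,0,0,4,0,0,0],[30,0,0,0,0,0,0],[30,0,0,0,0,0,0]]';python3 -m crank '[[30,0,0,2,0,0,0],[30,0,0,2,0,0,0],[30,0,0,2,0,0,0],[30,0,0,0,0,0,0],[30,0,0,0,0,0,0]]'; python3 d.py 581.7 222.2 99;python3 -m crank '[[30,0,0,2,0,0,0],[30,0,0,2,0,0,0],[30,0,0,2,0,0,0],[30,0,0,0,0,0,0],[30,0,0,0,0,0,0]]'; python3 d.py 581.7 222.2 99
```

```text
t: 7.65
tool_pos: [582.2, 223.1, 113.8]
eef_rot: [-3.112, -0.43, -0.001]
ft_force: [-0.2, 0.3, -0.7]
opening: 0.484
finger_force: 30.0
t: 8.15
tool_pos: [581.9, 222.9, 107.4]
eef_rot: [3.112, 0.43, -0.0]
ft_force: [0.6, -0.2, -0.6]
opening: 0.486
finger_force: 30.0
pos [581.9 222.9 107.4] tool shift [-0.4  0.7  8.4] zaxis [-2.e-04 -1.e-04 -1.e+00] F [ 0.6 -0.2 -0.6] t 8.15 open 0.486 ff 29.999828945437912
t: 8.65
tool_pos: [581.9, 222.9, 101.3]
eef_rot: [3.112, 0.43, -0.0]
ft_force: [0.3, -1.1, -1.4]
opening: 0.485
finger_force: 30.0
pos [581.9 222.9 101.3] tool shift [-0.4  0.7  2.3] zaxis [-2.e-04 -2.e-04 -1.e+00] F [ 0.3 -1.1 -1.4] t 8.65 open 0.485 ff 29.999855420355743
```

```bash
python3 -m crank '[[30,0,0.4,1,0,0,0],[30,0,0,1,0,0,0],[30,0,0,0,0,0,0],[30,0,0,0,0,0,0]]'; python3 -m crank '[[30,0,0,1,0,0,0],[30,0,0,1,0,0,0],[30,0,0,0,0,0,0]]';
```

```text
t: 9.05
tool_pos: [582.0, 222.5, 99.4]
eef_rot: [3.112, 0.43, -0.0]
ft_force: [-0.5, 0.4, -0.0]
opening: 0.486
finger_force: 30.0
t: 9.35
tool_pos: [582.0, 222.6, 97.6]
eef_rot: [3.112, 0.43, -0.0]
ft_force: [-0.9, 0.1, 0.5]
opening: 0.488
finger_force: 30.0
```

```bash
for i in 1 2; do python3 -m crank '[[30,0,0,1,0,0,0],[30,0,0,1,0,0,0],[30,0,0,0,0,0,0]]' | grep -E 'pos|ft'; done; python3 -m crank '[[30,0,0,1,0,0,0],[30,0,0,0,0,0,0]]'
```

```text
tool_pos: [582.4, 222.7, 97.1]
ft_force: [-1.7, -1.2, 6.0]
tool_pos: [582.8, 222.8, 96.6]
ft_force: [-2.4, -0.5, 9.4]
t: 10.15
tool_pos: [582.8, 222.8, 96.0]
eef_rot: [-3.112, -0.43, -0.006]
ft_force: [-3.1, -1.0, 10.6]
opening: 0.485
finger_force: 30.0
```

```bash
for i in 1; do python3 -m crank '[[30,-0.6,-0.1,1,0,0,0],[30,0,0,1,0,0,0],[30,0,0,0,0,0,0]]' | grep -E 'pos|ft'; done; python3 -m crank '[[30,0,0,1,0,0,0],[30,0,0,1,0,0,0],[30,0,0,0,0,0,0]]'
```

```text
tool_pos: [581.9, 222.6, 91.7]
ft_force: [-1.1, -0.5, -1.4]
t: 10.75
tool_pos: [581.3, 222.4, 88.1]
eef_rot: [3.112, 0.43, -0.001]
ft_force: [-0.0, -0.2, 0.4]
opening: 0.491
finger_force: 30.0
```

It clicked: the resistance dropped and the TCP went from 96 to 88. Next, squeeze the gasket.

```bash
python3 -m crank '[[30,0,0,1,0,0,0],[30,0,0,1,0,0,0],[30,0,0,1,0,0,0],[30,0,0,0,0,0,0],[30,0,0,0,0,0,0]]' | grep -E 'pos|ft'; python3 -m crank '[[30,0,0,1,0,0,0],[30,0,0,1,0,0,0],[30,0,0,0,0,0,0],[30,0,0,0,0,0,0],[30,0,0,0,0,0,0]]'
```

```text
tool_pos: [581.4, 222.5, 86.5]
ft_force: [-2.3, 0.6, 5.2]
t: 11.75
tool_pos: [581.4, 222.5, 85.5]
eef_rot: [3.112, 0.43, 0.001]
ft_force: [-4.0, -1.5, 8.7]
opening: 0.486
finger_force: 30.0
```

```bash
python3 -m crank '[[30,-0.5,-0.1,1,0,0,0],[30,0,0,0.5,0,0,0],[30,0,0,0,0,0,0],[30,0,0,0,0,0,0],[30,0,0,0,0,0,0]]'; python3 - <<'E'
from h import *
S=grab('side'); w=cloud(S)
cv2.imwrite('pics/c2.png',cv2.resize(S['frame'][120:260,270:410],(600,600),interpolation=2)[:,:,::-1])
print(robot.get_state()['ft_force'],robot.get_state()['tool_pos'])
E
```

```text
t: 12.25
tool_pos: [581.4, 222.5, 84.8]
eef_rot: [3.112, 0.43, 0.004]
ft_force: [-3.9, -1.2, 11.1]
opening: 0.484
finger_force: 30.0
[-4.53945651 -2.38795655 10.49581252] [581.41068074 222.46172723  84.80096463]
```

View pics/c2.png

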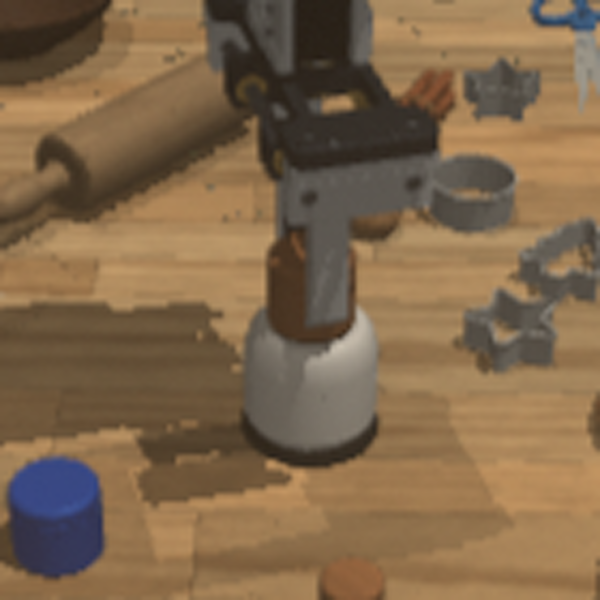

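The crop shows the cap (310,285) seated on the bottle's shoulder, upright and still in the gripper. The push is about 10.5 N and the TCP is about 3.5 mm below first gasket contact, which agrees with 3 N/mm. The star cutter (510,330) hasn't moved. Handing in.

```bash
python3 -c "
from rig import robot
print(robot.close_job())"
```

```text
the job is handed in; nothing more can be done
None
```

The wide cap is snapped onto the bottle and the gripper is still pressing it down with about 10.5 N, an estimated 3.5 mm of gasket squeeze; the job was handed in at about 12 s, and no verdict was returned.

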